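# Lay the serving board for supper

### The arm

A 6-joint arm with a two-finger parallel gripper is mounted at the origin on a cart in front of the work surface, level with it; the furniture and walls round the work are solid. World frame = base frame: x ahead of the robot, y to its left, z up, the work surface at z = 0. Lengths are in m, angles in degrees, forces in N, time in s.
With the tool pointing down it reaches from about 0.25 to 0.775 m from the base axis. Payload 4 kg.
Tool frame: the origin (TCP) lies midway between the tips of the shut fingers; the grasp point (between the pads) lies 19 mm behind it; z points along the fingers, y is the line along which they close (so a half turn about z gives the same grasp; the last joint's range is limited). The gripper opens to 94 mm and grips with 3 to 60 N. Pads are 16 mm wide; open, the fingers measure 119 mm over their backs; the gripper's body (75 mm by 177 mm) begins 78 mm behind the grasp point.
Start: joints at [64.567, 4.996, 78.535, -0, 96.463, -5.907], TCP at [0.184, 0.518, 0.206] pointing down, gripper open.
Joint ranges: [-177.83, 177.83], [-43.37, 116.18], [15.69, 146.23], [-61.86, 241.86], [9.47, 152.12], [-147.06, 147.06]. Speed limits (degrees/s): [159.86, 159.86, 180, 180, 180, 180].

### API

Orientations are given as [roll, pitch, yaw] about the fixed x, y, z axes, in that order (R = Rz(yaw) Ry(pitch) Rx(roll)).
In Python, from cell import status, read_camera, sign_off gives the robot as it stands.
- The arm moves only by the tool arm_command, never from a script. Its argument "rows" is a list of rows, each a list of 6 numbers: the shift along the tool's x, y, z scaled (see below), then the turn, a rotation vector about the tool's x, y, z scaled (see below). A call has 1 to 10 rows; each row is the pose to reach, as a shift and turn from the pose commanded when the call began, along the tool's axes at that moment, turning the shorter way round; what a row does not reach only later rows make up. The controller multiplies each number of a shift by 0.5 m and each number of a turn by 180 degrees. A row lasts 1/12 s, in which the tool goes at most 41.7 mm and 7.16 degrees, less where a joint would pass 70% of its speed; a pose out of reach is approached as far as the arm can. A call with a number of a shift or a turn outside -1 to 1 is refused whole. A call with a gripper value outside its range is refused whole. "claw" is the closure, from -1 (fully open) to 1 (shut), set as the call begins (left out, the last holds). The fingers move at their own pace and stop on an object; "grip_force" is the grip in N (left out, the last holds). Time passes only in rows, so rows that repeat a pose let the fingers close. It gives the time, the measured TCP pose, the force, the opening and the grip force at its end, in the units of the state.
- status.read_state(): the state, without advancing time (a new reading comes with each control period).
- read_camera(name): name is "scene" or "side" or "wrist"; returns a dict with "img" (400x640x3 uint8, blue, green, red), "camera_matrix" (3x3 intrinsics, pixels), "extrinsics" (4x4, takes a point from world to camera coordinates); the wrist camera has in their place "hand_eye" (4x4, takes a point from camera to tool coordinates, whose origin is the TCP and whose axes are the flange's). Camera axes: x right, y down, z forward; pixel columns grow to the right and rows downward; lengths in m; the calibration is good to about 2 mm. The wrist camera is an equidistant fisheye: a pixel r from the principal point sees the ray r / f radians off the axis. A picture is of the moment at which its call begins: read the wrist's pose just before it. There is no depth.
- sign_off(): hands the job in; it is judged then, once.
The state is a dict: "clock": time; "joints": joint angles; "qvel": joint speeds; "joint_efforts": joint torques, N m; "tool_pos": TCP position; "eef_rot": TCP orientation; "contact_force": force on the tool from outside, world axes, zero at the start; "moment": the same for the moment, N m; "gripper_width": finger opening in m; "grip_force": force on a finger pad.
Only numpy, scipy, OpenCV 4.12 (cv2) and the standard library are available. Lean on these libraries where they do the work, as an engineer would, in place of code of your own. Each camera call takes 0.05 s, during which the arm holds its last target. There are 200 camera calls.

### The job

Lay the dark serving board for supper, everything along its pale inlaid strip: the pepper mill upright on the strip straight in front of the blue tumbler, the salt shaker upright on the strip straight in front of the grey mug, and the little wooden rest flat on the strip midway between the two, its long side running along the strip, with the tea light standing on the middle of the rest. The tumbler and the mug already stand on the board in their proper places: leave them there.

Things in the scene. Friction and masses are not known exactly. Their poses are not given: they have to be found in the camera images.
- serving_board: Flat dark wooden serving board, fixed, 240 x 330 x 10 mm. Origin: centre of its underside; top 10 mm above. y along its long side (to the robot's left, +-0.15 rad), x away from the robot, z up. A pale strip 12 mm wide is inlaid flush in the top, parallel to y at x = -55 mm (nearer half). Points on the strip straight in front of the vessels: y = +105 and -105 mm.
- grey_mug: Grey mug without handle, 94 mm across at the rim, 120 mm high, standing on the board's far half at x = +55 to +70 mm, y = +105 or -105 mm in the board's frame (which of the two varies). Origin: centre of its underside, z up. To be left where it is.
- blue_tumbler: Tall blue plastic tumbler, 77 mm across, 169 mm high, standing on the board's far half at the other end from the mug, x = +55 to +70 mm, y = -105 or +105 mm in the board's frame. Origin: centre of its underside, z up. To be left where it is.
- pepper_mill: Turned brown wooden pepper mill, round, 58 mm at the widest, 150 mm high with a small metal knob on top, about 0.18 kg; it stands on the worktop. Body (up to 108 mm) has a narrower waist; round head, 50 mm across, from 109 to 139 mm height, all one rigid piece. Origin: centre of its underside, z up its axis.
- salt_shaker: Glass salt shaker with a grey domed cap, round, 44 mm across up to 70 mm height, cap narrowing to 34 mm, 90 mm high in all, about 0.1 kg; it stands on the worktop. Origin: centre of its underside, z up its axis.
- wood_rest: Small flat brown wooden spoon rest, 85 x 38 mm with rounded ends, 8 mm thick, about 0.06 kg, lying flat on the worktop. Origin: centre of its underside, z up. Its long side lies askew in its own frame: along the direction 120 degrees (2.094 rad) from its x axis towards y.
- rest_axis (a point): The same point as the origin of the wooden rest, with axes along its sides: y along the 85 mm long side, x across the 38 mm width, z up.
- tea_light: Tea light in a round metal cup, 38 mm across, 15 mm high, 20 g; it stands on the worktop. Origin: centre of its underside, z up.
Not all that is in view belongs to the job. Of the things that look like the wood_rest, the largest one is meant.

How it is judged (in metres and radians):
At the end, for the whole second after the job is handed in: Mill and shaker upright on the board's strip, straight in front of tumbler and mug, each within 15 mm along x and y; rest flat within 15 mm of the strip's middle, long side within 0.25 rad of the strip; tea light upright on the rest, 12 mm from its centre at most; all released, at rest (((y of blue_tumbler in the frame of serving_board above 0 m and x of pepper_mill in the frame of serving_board between -0.07 and -0.04 m and y of pepper_mill in the frame of serving_board between 0.09 and 0.12 m and z of pepper_mill in the frame of serving_board between 0.006 and 0.014 m and x of salt_shaker in the frame of serving_board between -0.07 and -0.04 m and y of salt_shaker in the frame of serving_board between -0.12 and -0.09 m and z of salt_shaker in the frame of serving_board between 0.006 and 0.014 m) or (y of blue_tumbler in the frame of serving_board below 0 m and x of pepper_mill in the frame of serving_board between -0.07 and -0.04 m and y of pepper_mill in the frame of serving_board between -0.12 and -0.09 m and z of pepper_mill in the frame of serving_board between 0.006 and 0.014 m and x of salt_shaker in the frame of serving_board between -0.07 and -0.04 m and y of salt_shaker in the frame of serving_board between 0.09 and 0.12 m and z of salt_shaker in the frame of serving_board between 0.006 and 0.014 m)) and x of wood_rest in the frame of serving_board between -0.07 and -0.04 m and y of wood_rest in the frame of serving_board between -0.015 and 0.015 m and z of wood_rest in the frame of serving_board between 0.006 and 0.014 m and angle between the y axis of rest_axis and the y axis of serving_board, either way round below 0.25 rad and horizontal distance between tea_light and wood_rest below 0.012 m and z of tea_light in the frame of wood_rest between 0.004 and 0.012 m and angle between each of wood_rest, tea_light, pepper_mill, salt_shaker's own z axis and vertical below 0.1 rad and linear speed of each of wood_rest, tea_light, pepper_mill, salt_shaker below 0.02 m/s); the robot touches nothing.
It fails at once if the mug or the tumbler is shifted by more than 20 mm or tipped (distance of any of grey_mug, blue_tumbler from where it was at the start of the episode above 0.02 m or angle between any of grey_mug, blue_tumbler's own z axis and vertical above 0.3 rad).
It also fails if it takes over 134 s, if anything falls off the work surface, if the arm or the gripper's body presses on something with over 40 N, if the wrist force passes 120 N, or if a joint passes its speed limit or range.

## Working session

There is one attempt and no reset: what is moved stays moved. The work goes in short steps, Python scripts to look and compute and a tool call to move; the robot and the scene stay as the last step left them, time stands still between calls to the robot, and variables do not carry over. Pictures are saved under pics/ and viewed, at most 14 in all, crops included, and the job is handed in when it is done.

Besides the shell and the picture viewer there is one more tool, called after ">>>" as name([rows], argument=value, ...), one row to a line, values as JSON. arm_command: Moves the arm, as the interface text tells. Its arguments: {"type":"object","properties":{"rows":{"type":"array","items":{"type":"array","items":{"type":"number","minimum":-1,"maximum":1}}},"claw":{"type":"number"},"grip_force":{"type":"number"}},"required":["rows"]}

```bash
mkdir -p pics; ls
python3 - <<'E'
from cell import status, read_camera
import cv2,pickle,numpy as np
s=status.read_state(); print(s)
d={}
for n in("scene","side","wrist"):
    r=read_camera(n); d[n]=r; cv2.imwrite(f"pics/{n}0.png",r["img"])
    print(n,{k:np.round(v,4).tolist() for k,v in r.items() if k!="img"})
pickle.dump(d,open("d0.pkl","wb"))
E
```

```text
pics
{'clock': 0.0, 'joints': array([ 6.45663941e+01,  5.04032708e+00,  7.86236044e+01, -1.08455402e-03,
        9.64610331e+01, -5.90555939e+00]), 'qvel': array([ 0.11815312,  0.02466627,  0.0861911 , -0.06054318, -0.06072389,
       -0.04785207]), 'joint_efforts': array([ 6.43848525e-04, -3.40164793e+01, -3.02433479e+01,  7.16475584e-02,
        3.27498943e-02, -2.09623690e-04]), 'tool_pos': array([0.18361259, 0.51787915, 0.20430264]), 'eef_rot': array([-1.79875588e+02, -1.17852685e-02,  1.60471820e+02]), 'contact_force': array([0.06095957, 0.6814142 , 1.155848  ]), 'moment': array([0.00305863, 0.0035068 , 0.03509558]), 'grip_force': 0.0, 'gripper_width': 0.09418814922227094}
scene {'camera_matrix': [[499.6582, 0.0, 322.3012], [0.0, 499.6582, 200.1281], [0.0, 0.0, 1.0]], 'extrinsics': [[-0.5733, -0.8191, 0.0195, 0.2708], [-0.6322, 0.427, -0.6466, 0.2949], [0.5213, -0.383, -0.7626, 1.2925], [0.0, 0.0, 0.0, 1.0]]}
side {'camera_matrix': [[494.0827, 0.0, 316.6627], [0.0, 494.0827, 198.3842], [0.0, 0.0, 1.0]], 'extrinsics': [[0.5495, -0.8353, -0.0155, -0.1977], [-0.5398, -0.3408, -0.7697, 0.3053], [0.6377, 0.4313, -0.6382, 1.0782], [0.0, 0.0, 0.0, 1.0]]}
wrist {'camera_matrix': [[309.7069, 0.0, 319.6095], [0.0, 309.7069, 201.7612], [0.0, 0.0, 1.0]], 'hand_eye': [[-0.001, -0.974, -0.2266, 0.0651], [1.0, -0.001, -0.0002, -0.0009], [-0.0, -0.2266, 0.974, -0.1791], [0.0, 0.0, 0.0, 1.0]]}
```

View pics/scene0.png

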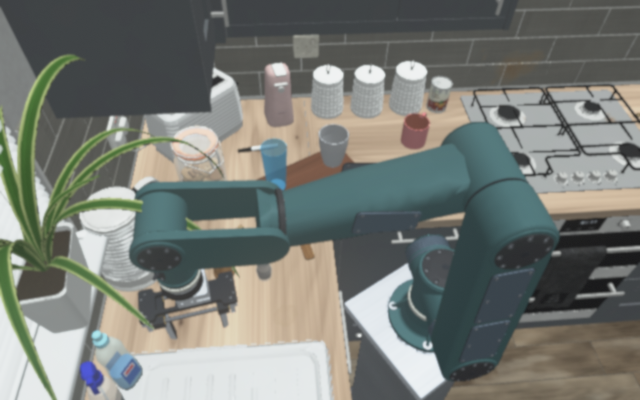

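View pics/side0.png

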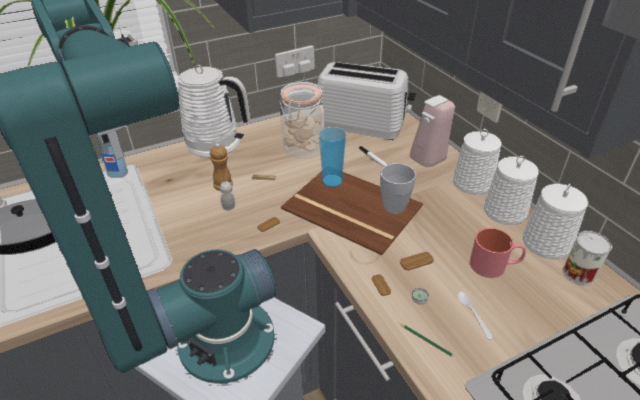

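View pics/wrist0.png

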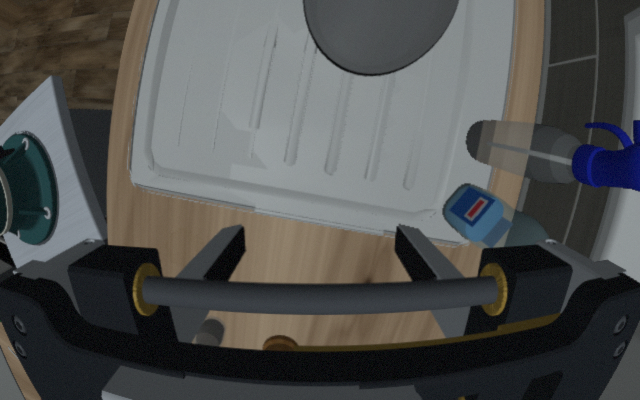

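The side view shows everything: mill (220,168), shaker (228,195), tumbler (332,158), mug (397,190), board around (352,208), wood pieces at (417,261), (381,285), (268,224) and (264,177), tea light (420,296). The scene view is mostly blocked by the arm. I'll measure from the side view.

```bash
cat > h.py <<'E'
import numpy as np,cv2,pickle
from scipy.spatial.transform import Rotation as Rn
def ray(r,uv):
    K=r["camera_matrix"];E=r["extrinsics"];R=E[:3,:3];t=E[:3,3]
    d=R.T@np.linalg.inv(K)@np.array([uv[0],uv[1],1.]);return -R.T@t,d
def cast(r,uv,z=0.):
    c,d=ray(r,uv);return c+d*(z-c[2])/d[2]
def proj(r,p):
    q=r["extrinsics"][:3,:3]@np.asarray(p)+r["extrinsics"][:3,3];q=r["camera_matrix"]@q;return q[:2]/q[2]
def wcast(r,st,uv,z=0.):
    K=r["camera_matrix"];d=np.array([(uv[0]-K[0,2])/K[0,0],(uv[1]-K[1,2])/K[1,1]])
    th=np.linalg.norm(d);v=np.r_[d/th*np.sin(th),np.cos(th)] if th>0 else np.array([0,0,1.])
    H=r["hand_eye"];R=Rn.from_euler("xyz",st["eef_rot"],degrees=True).as_matrix()
    c=R@H[:3,3]+st["tool_pos"];w=R@(H[:3,:3]@v);return c+w*(z-c[2])/w[2]
E
python3 - <<'E'
from h import *
d=pickle.load(open("d0.pkl","rb"));r=d["side"];im=r["img"]
print("cam",ray(r,(320,200))[0])
hsv=cv2.cvtColor(im,cv2.COLOR_BGR2HSV)
for n,uv in dict(mill=(221,189),shk=(229,208)).items(): print(n,cast(r,uv))
for p in [(417,261),(381,285),(268,224),(264,177),(420,296)]:
    print(p,hsv[p[1],p[0]],cast(r,p,.01))
print("corners",[cast(r,p,.01).round(3) for p in [(283,206),(322,172),(422,206),(383,245)]])
# wood pieces: darker brown than worktop
g=cv2.medianBlur(im,3);hh=cv2.cvtColor(g,cv2.COLOR_BGR2HSV)
print("table",hsv[250,450],hsv[205,270])
for p in [(417,261),(381,285),(268,224),(264,177)]:
    x0,y0=p[0]-25,p[1]-20;sub=hh[y0:y0+40,x0:x0+50]
    m=((sub[...,2]<150)&(sub[...,1]>100)).astype('u1')
    c=max(cv2.findContours(m,0,2)[0],key=cv2.contourArea)+[x0,y0]
    P=np.array([cast(r,q,.008)[:2]*1000 for q in c[:,0].astype(float)],'f4')
    print(p,cv2.contourArea(c),cv2.minAreaRect(P))
cv2.imwrite("pics/c1.png",cv2.resize(im[120:340,180:500],(800,550),interpolation=cv2.INTER_CUBIC))
E
```

```text
cam [-0.41413241 -0.5262051   0.92007004]
mill [0.38876907 0.36266367 0.        ]
shk [3.35144306e-01 2.84198865e-01 1.11022302e-16]
(417, 261) [ 15 136 137] [ 0.42448305 -0.25709162  0.01      ]
(381, 285) [ 15 130 147] [ 0.30746267 -0.21765837  0.01      ]
(268, 224) [ 15 132 147] [0.33318833 0.14087299 0.01      ]
(264, 177) [ 16  94 144] [0.49480743 0.28109438 0.01      ]
(420, 296) [ 54  28 146] [ 0.32673077 -0.30912188  0.01      ]
corners [array([0.416, 0.151, 0.01 ]), array([0.611, 0.145, 0.01 ]), array([ 0.626, -0.181,  0.01 ]), array([ 0.429, -0.16 ,  0.01 ])]
table [ 15  63 179] [ 14  64 175]
(417, 261) 325.5 ((426.8064270019531, -254.58253479003906), (38.149356842041016, 84.02184295654297), 53.91468811035156)
(381, 285) 191.0 ((310.14215087890625, -215.781005859375), (62.30645751953125, 26.650863647460938), 51.92319869995117)
(268, 224) 132.5 ((334.9714660644531, 141.49549865722656), (28.783693313598633, 60.813297271728516), 70.9197769165039)Traceback (most recent call last):
  File "<stdin>", line 15, in <module>
ValueError: max() iterable argument is empty
```

Run:
```python
from h import *
d=pickle.load(open("d0.pkl","rb"));r=d["side"];im=r["img"]
cv2.imwrite("pics/c1.png",cv2.resize(im[130:280,190:410],(792,540),interpolation=cv2.INTER_CUBIC))
h=cv2.cvtColor(im,cv2.COLOR_BGR2HSV)
box=np.zeros(im.shape[:2],'u1');box[165:250,275:430]=1
m=((h[...,2]<115)&(h[...,1]>90)).astype('u1')*box
m=cv2.morphologyEx(m,cv2.MORPH_CLOSE,np.ones((7,7)))
c=max(cv2.findContours(m,0,2)[0],key=cv2.contourArea)
P=np.array([cast(r,q,.01)[:2]*1000 for q in c[:,0].astype(float)],'f4')
print("board",cv2.minAreaRect(P),cv2.contourArea(c))
poly=cv2.approxPolyDP(c,4,True)[:,0];print(poly.tolist(),[cast(r,q,.01).round(3)[:2].tolist() for q in poly])
hull=np.zeros_like(m);cv2.fillPoly(hull,[c],1);hull=cv2.erode(hull,np.ones((5,5)))
s=((h[...,2]>150)*hull).astype('u1');s[:,:290]=0
ys,xs=np.nonzero(s);P=np.array([cast(r,q,.01)[:2]*1000 for q in zip(xs.astype(float),ys)],'f4')
print("strip",len(P),cv2.minAreaRect(P))
```

```text
board ((493.95404052734375, -11.843765258789062), (328.01361083984375, 192.88204956054688), 86.4073486328125) 4001.5
[[281, 207], [370, 249], [385, 249], [411, 218], [387, 216], [384, 209], [376, 215], [374, 208], [358, 206], [353, 196], [323, 186], [321, 174]] [[0.409, 0.153], [0.398, -0.138], [0.419, -0.171], [0.563, -0.176], [0.535, -0.117], [0.557, -0.096], [0.523, -0.09], [0.546, -0.071], [0.529, -0.029], [0.56, 0.006], [0.554, 0.105], [0.6, 0.142]]
strip 380 ((471.3049011230469, -13.519927978515625), (304.32330322265625, 15.3366117477417), 88.4345932006836)
```

View pics/c1.png

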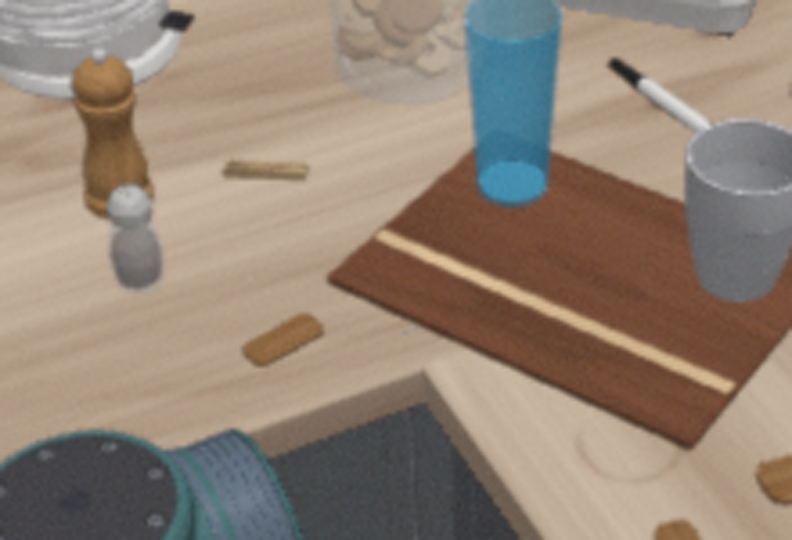

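Tumbler stands at the left (+y) end, mug at the right. Crop pixels: strip from (378,236) to (733,387), near board corners (330,279) and (690,445), mill base about (122,195), shaker base about (137,272).

Run:
```python
from h import *
d=pickle.load(open("d0.pkl","rb"));r=d["side"]
f=lambda x,y:((x+.5)/3.6+190-.5,(y+.5)/3.6+130-.5)
for n,p,z in [("stripL",(378,236),.01),("stripR",(733,387),.01),("cornL",(330,277),.01),("cornR",(692,442),.01),("tumb",(512,183),.01),("mug",(738,275),.01),
 ("millknob",(98,54),.147),("millhead",(103,80),.124),("shkcap",(131,203),.078),("shkmid",(136,253),.035)]:
    print(n,cast(r,f(*p),z).round(4)[:2])
h=cv2.cvtColor(r["img"],cv2.COLOR_BGR2HSV)
box=np.s_[284:310,405:436]
m=(h[box][...,1]<50).astype('u1');c=max(cv2.findContours(m,0,2)[0],key=cv2.contourArea)+[405,284]
print("tea",cv2.minEnclosingCircle(np.array([cast(r,q,.01)[:2]*1000 for q in c[:,0].astype(float)],'f4')))
```

```text
stripL [0.4731 0.1511]
stripR [ 0.4694 -0.169 ]
cornL [0.4113 0.1536]
cornR [ 0.4039 -0.1696]
tumb [0.5904 0.0966]
mug [ 0.5845 -0.1159]
millknob [0.4067 0.3672]
millhead [0.4052 0.3649]
shkcap [0.3381 0.2844]
shkmid [0.3307 0.2803]
tea ((327.0750427246094, -308.89300537109375), 24.85593032836914)
```

Positions agree with the stated sizes (rest 38×84 mm, strip about 320 mm long). Now a small planner that turns targets into rows, then the first move to above the rest.

```bash
cat > plan.py <<'E'
# usage: plan.py x y z yaw [x y z yaw ...]: rows from commanded pose (one call), updates cmd.npy with the last
import sys,numpy as np
from scipy.spatial.transform import Rotation as Rn
try: c=np.load("cmd.npy")
except OSError: c=np.array([.184,.518,.206,160.47])
a=np.array(list(map(float,sys.argv[1:]))).reshape(-1,4)
R=Rn.from_euler("xyz",[180,0,c[3]],degrees=True)
prev=c
for t in a:
    s=R.inv().apply(t[:3]-c[:3])/.5; dy=(t[3]-c[3]+180)%360-180
    row=np.round([*s,0,0,-dy/180],4)
    n=max(np.linalg.norm(t[:3]-prev[:3])/.0417,abs(t[3]-prev[3])/7.16)
    print(row.tolist(),"rows>=%.1f"%n)
    new=np.r_[c[:3]+R.apply(row[:3]*.5),c[3]-row[5]*180]; prev=t
np.save("cmd.npy",new)
E
python3 plan.py .3 .13 .25 150; python3 plan.py .427 -.255 .2 143.9
```

```text
[-0.4781, -0.6538, -0.088, 0.0, 0.0, 0.0582] rows>=9.8
[-0.605, -0.5398, 0.1, 0.0, 0.0, 0.0339] rows>=9.8
```

>>> arm_command([
  [-0.4781, -0.6538, -0.088, 0, 0, 0.0582],
  [-0.4781, -0.6538, -0.088, 0, 0, 0.0582],
  [-0.4781, -0.6538, -0.088, 0, 0, 0.0582],
  [-0.4781, -0.6538, -0.088, 0, 0, 0.0582],
  [-0.4781, -0.6538, -0.088, 0, 0, 0.0582],
  [-0.4781, -0.6538, -0.088, 0, 0, 0.0582],
  [-0.4781, -0.6538, -0.088, 0, 0, 0.0582],
  [-0.4781, -0.6538, -0.088, 0, 0, 0.0582],
  [-0.4781, -0.6538, -0.088, 0, 0, 0.0582],
  [-0.4781, -0.6538, -0.088, 0, 0, 0.0582],
], claw=-1)

```text
clock: 0.98
tool_pos: [0.2999, 0.128, 0.2498]
eef_rot: [180.0, 0.1, 149.9]
contact_force: [0.2, -0.1, 0.7]
gripper_width: 0.0943
grip_force: 0.0
```

>>> arm_command([
  [-0.605, -0.5398, 0.1, 0, 0, 0.0339],
  [-0.605, -0.5398, 0.1, 0, 0, 0.0339],
  [-0.605, -0.5398, 0.1, 0, 0, 0.0339],
  [-0.605, -0.5398, 0.1, 0, 0, 0.0339],
  [-0.605, -0.5398, 0.1, 0, 0, 0.0339],
  [-0.605, -0.5398, 0.1, 0, 0, 0.0339],
  [-0.605, -0.5398, 0.1, 0, 0, 0.0339],
  [-0.605, -0.5398, 0.1, 0, 0, 0.0339],
  [-0.605, -0.5398, 0.1, 0, 0, 0.0339],
  [-0.605, -0.5398, 0.1, 0, 0, 0.0339],
])

```text
clock: 1.82
tool_pos: [0.4268, -0.2574, 0.1983]
eef_rot: [-180.0, -0.1, 143.8]
contact_force: [0.1, 0.5, -0.2]
gripper_width: 0.0942
grip_force: 0.0
```

```bash
cat > look.py <<'E'
import sys,pickle,cv2
from cell import status,read_camera
n=sys.argv[1];st=status.read_state();d={"st":st}
for c in sys.argv[2:]: d[c]=read_camera(c); cv2.imwrite(f"pics/{n}_{c}.png",d[c]["img"])
pickle.dump(d,open(n+".pkl","wb")); print(st["tool_pos"],st["eef_rot"])
E
python3 look.py a wrist scene
```

```text
[ 0.42680353 -0.25742072  0.19828123] [-1.79987690e+02 -5.61097228e-02  1.43790048e+02]
```

View pics/a_wrist.png

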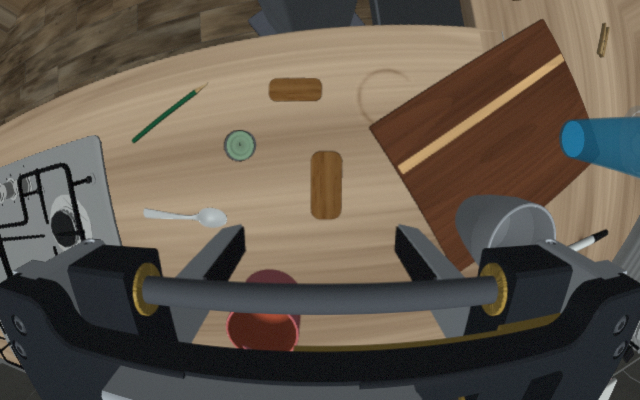

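View pics/a_scene.png

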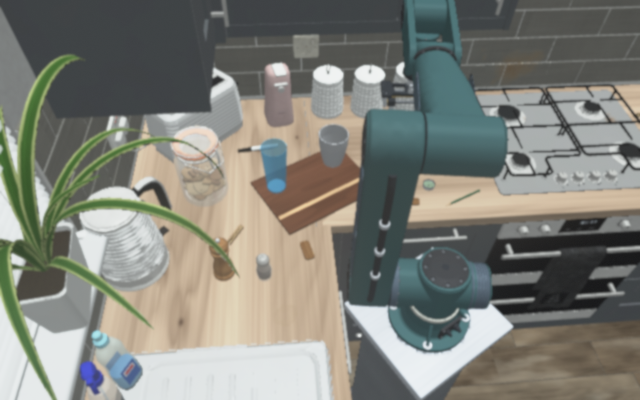

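Wrist view: rest at (326,185), tea light at (240,145), strip from (403,170) to (562,62), and a red mug at (265,310) to keep clear of. Measuring from here.

Run:
```python
from h import *
d=pickle.load(open("a.pkl","rb"));r=d["wrist"];st=d["st"];h=cv2.cvtColor(r["img"],cv2.COLOR_BGR2HSV)
W=lambda q,z:wcast(r,st,q,z)
def blob(x0,y0,x1,y1,f,z):
    s=h[y0:y1,x0:x1].astype(int);m=f(s).astype('u1');c=max(cv2.findContours(m,0,2)[0],key=cv2.contourArea)+[x0,y0]
    return np.array([W(q,z)[:2]*1000 for q in c[:,0].astype(float)],'f4')
print(h[185,326],h[145,240],h[130,330],h[130,270])
print("rest",cv2.minAreaRect(blob(295,135,360,230,lambda s:(s[...,1]>115),.008)))
P=blob(215,120,265,170,lambda s:(s[...,0]>35)|(s[...,1]<45),.015);print("tea",cv2.minEnclosingCircle(P),cv2.minAreaRect(P))
ok=blob(395,50,570,180,lambda s:(s[...,2]>150)&(s[...,1]<140)&(s[...,1]>60),.01);print("strip",cv2.minAreaRect(ok))
print("board pts",[W(q,.01)[:2].round(4).tolist() for q in [(371,128),(545,20),(403,170),(562,62)]])
print("redmug",[W(q,z)[:2].round(3).tolist() for q,z in [((270,271),0),((228,325),.09),((300,325),.09),((240,290),.05)]])
s=pickle.load(open("d0.pkl","rb"))["side"]
print("redmug side base",cast(s,(489,265),0),"top near",cast(s,(490,245),.09))
a=d["scene"]; print("scene mill knob",cast(a,(221,238),.147)," strip ends",cast(a,(280,217),.01))
```

```text
[ 16 152 116] [60 40 96] [ 16  77 146] [ 16  78 153]
rest ((430.9823303222656, -252.13436889648438), (36.20255661010742, 82.78231811523438), 53.433448791503906)
tea ((329.3681640625, -305.3987731933594), 19.90910530090332) ((329.2989807128906, -305.68798828125), (38.66646957397461, 35.98663330078125), 52.48369216918945)
strip ((375.9034118652344, -51.43595886230469), (153.3466796875, 59.327327728271484), 88.35121154785156)
board pts [[0.4064, -0.168], [0.4175, 0.1603], [0.4709, -0.1645], [0.4841, 0.1478]]
redmug [[0.482, -0.383], [0.483, -0.431], [0.529, -0.36], [0.467, -0.409]]
redmug side base [ 0.51726797 -0.41047792  0.        ] top near [ 0.48928718 -0.40323211  0.09      ]
scene mill knob [0.40820304 0.35923293 0.147     ]  strip ends [0.47797687 0.14900907 0.01      ]
```

```bash
python3 plan.py .43 -.253 .06 143.6 .43 -.253 .005 143.6; python3 plan.py .43 -.253 .08 143.6; python3 plan.py .473 -.06 .12 110  .473 -.0085 .12 88.2
```

```text
[-0.0025, 0.0068, 0.28, 0.0, 0.0, 0.0016] rows>=3.4
[-0.0025, 0.0068, 0.39, 0.0, 0.0, 0.0016] rows>=1.3
[0.0, -0.0, -0.15, 0.0, 0.0, 0.0] rows>=1.8
[0.1598, 0.3617, -0.08, 0.0, 0.0, 0.1867] rows>=4.8
[0.2209, 0.4446, -0.08, 0.0, 0.0, 0.3078] rows>=3.0
```

>>> arm_command([
  [-0.0025, 0.0068, 0.28, 0, 0, 0.0016],
  [-0.0025, 0.0068, 0.28, 0, 0, 0.0016],
  [-0.0025, 0.0068, 0.28, 0, 0, 0.0016],
  [-0.0025, 0.0068, 0.28, 0, 0, 0.0016],
  [-0.0025, 0.0068, 0.33, 0, 0, 0.0016],
  [-0.0025, 0.0068, 0.36, 0, 0, 0.0016],
  [-0.0025, 0.0068, 0.39, 0, 0, 0.0016],
  [-0.0025, 0.0068, 0.39, 0, 0, 0.0016],
  [-0.0025, 0.0068, 0.39, 0, 0, 0.0016],
])

```text
clock: 2.67
tool_pos: [0.4294, -0.2515, 0.0041]
eef_rot: [180.0, -0.1, 143.6]
contact_force: [-0.9, -0.1, 0.0]
gripper_width: 0.0939
grip_force: 0.0
```

>>> arm_command([
  [0, 0, 0, 0, 0, 0],
  [0, 0, 0, 0, 0, 0],
  [0, 0, 0, 0, 0, 0],
  [0, 0, 0, 0, 0, 0],
  [0, 0, 0, 0, 0, 0],
  [0, 0, 0, 0, 0, 0],
  [0, 0, 0, 0, 0, 0],
  [0, 0, 0, 0, 0, 0],
], claw=1, grip_force=20)

```text
clock: 3.33
tool_pos: [0.4299, -0.2526, 0.0045]
eef_rot: [180.0, 0.0, 143.6]
contact_force: [-0.4, -0.1, -0.5]
gripper_width: 0.0442
grip_force: 0.0
```

Still closing; hold on a bit longer, then lift.

>>> arm_command([
  [0, 0, 0, 0, 0, 0],
  [0, 0, 0, 0, 0, 0],
  [0, 0, 0, 0, 0, 0],
  [0, 0, 0, 0, 0, 0],
  [0, 0, -0.02, 0, 0, 0],
  [0, 0, -0.06, 0, 0, 0],
  [0, 0, -0.11, 0, 0, 0],
  [0, 0, -0.15, 0, 0, 0],
  [0, 0, -0.15, 0, 0, 0],
  [0, 0, -0.15, 0, 0, 0],
])

```text
clock: 4.17
tool_pos: [0.4307, -0.2533, 0.0809]
eef_rot: [-180.0, 0.2, 143.6]
contact_force: [-0.5, 1.3, -1.0]
gripper_width: 0.0366
grip_force: 19.9
```

>>> arm_command([
  [0.1598, 0.3617, -0.08, 0, 0, 0.1867],
  [0.1598, 0.3617, -0.08, 0, 0, 0.1867],
  [0.1598, 0.3617, -0.08, 0, 0, 0.1867],
  [0.1598, 0.3617, -0.08, 0, 0, 0.1867],
  [0.1598, 0.3617, -0.08, 0, 0, 0.1867],
  [0.2209, 0.4446, -0.08, 0, 0, 0.3078],
  [0.2209, 0.4446, -0.08, 0, 0, 0.3078],
  [0.2209, 0.4446, -0.08, 0, 0, 0.3078],
  [0.2209, 0.4446, -0.08, 0, 0, 0.3078],
  [0.2209, 0.4446, -0.08, 0, 0, 0.3078],
])

```text
clock: 5.0
tool_pos: [0.4716, -0.0071, 0.1174]
eef_rot: [-179.8, -0.0, 88.3]
contact_force: [-0.1, -0.9, -0.4]
gripper_width: 0.0368
grip_force: 19.9
```

```bash
python3 look.py b wrist scene
```

```text
[ 0.47164765 -0.00714853  0.11740275] [-1.79787731e+02 -1.79405880e-02  8.82571894e+01]
```

View pics/b_wrist.png

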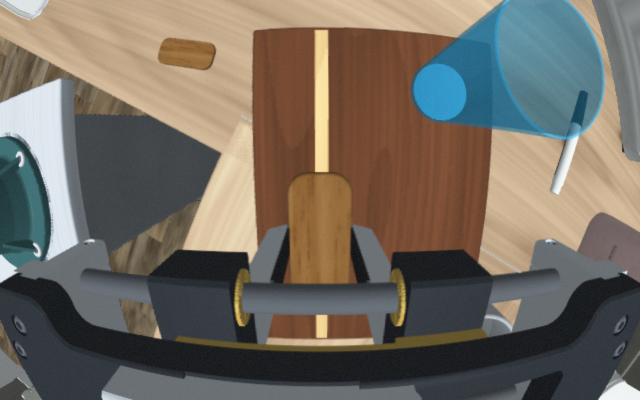

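The rest is held with its end at (320,172); the strip runs from (321,30) down past it to about (321,335), tumbler base (440,92).

Run:
```python
from h import *
d=pickle.load(open("b.pkl","rb"));r=d["wrist"];st=d["st"];im=r["img"]
h=cv2.cvtColor(im,cv2.COLOR_BGR2HSV).astype(int)
print("strip centre by row")
for v in (34,60,90,120,150,325,335):
    row=h[v,295:345,2]; xs=295+np.flatnonzero(row>row.max()-45)
    print(v,xs.min(),xs.max(),[wcast(r,st,(xs.mean(),v),.01).round(4)[:2].tolist()])
for n,q,z in [("stripend",(321,30),.01),("nearL",(254,31),.01),("tumb",(440,92),.01),("restEnd",(320,172),st["tool_pos"][2]+.003),("restL",(289,210),st["tool_pos"][2]+.003),("restR",(352,210),st["tool_pos"][2]+.003)]:
    print(n,wcast(r,st,q,z).round(4))
col=[im[v,321].tolist() for v in range(326,346,2)];print(col)
```

```text
strip centre by row
34 315 327 [[0.4773, 0.1499]]
60 315 327 [[0.4764, 0.124]]
90 315 327 [[0.4755, 0.0953]]
120 315 327 [[0.4747, 0.0673]]
150 315 327 [[0.4738, 0.0396]]
325 316 326 [[0.4681, -0.15]]
335 317 326 [[0.4683, -0.1645]]
stripend [0.4774 0.154  0.01  ]
nearL [0.4144 0.1575 0.01  ]
tumb [0.5898 0.0951 0.01  ]
restEnd [0.473  0.0337 0.1204]
restL [0.454  0.0118 0.1204]
restR [0.4911 0.0106 0.1204]
[[151, 216, 242], [152, 218, 243], [153, 218, 243], [154, 218, 244], [153, 217, 243], [152, 214, 242], [87, 118, 154], [155, 190, 215], [162, 196, 220], [163, 195, 220]]
```

```bash
python3 plan.py .472 -.0055 .03 88.3 .472 -.0055 .0155 88.3; python3 plan.py .472 -.0055 .15 88.3; python3 plan.py .38 -.2 .15 88.3 .329 -.305 .08 88.3; python3 plan.py .329 -.305 .004 88.3
```

```text
[0.006, -0.0022, 0.18, 0.0, 0.0, -0.0006] rows>=2.2
[0.006, -0.0022, 0.209, 0.0, 0.0, -0.0006] rows>=0.3
[-0.0, -0.0, -0.269, 0.0, 0.0, 0.0] rows>=3.2
[-0.3943, -0.1724, -0.0, 0.0, 0.0, 0.0] rows>=5.2
[-0.6072, -0.2682, 0.14, 0.0, 0.0, 0.0] rows>=3.3
[0.0, 0.0, 0.152, 0.0, 0.0, 0.0] rows>=1.8
```

>>> arm_command([
  [0.006, -0.0022, 0.08, 0, 0, -0.0006],
  [0.006, -0.0022, 0.14, 0, 0, -0.0006],
  [0.006, -0.0022, 0.18, 0, 0, -0.0006],
  [0.006, -0.0022, 0.195, 0, 0, -0.0006],
  [0.006, -0.0022, 0.209, 0, 0, -0.0006],
  [0.006, -0.0022, 0.209, 0, 0, -0.0006],
  [0.006, -0.0022, 0.209, 0, 0, -0.0006],
  [0.006, -0.0022, 0.209, 0, 0, -0.0006],
])

```text
clock: 5.77
tool_pos: [0.4731, -0.0055, 0.0161]
eef_rot: [179.8, 0.0, 88.3]
contact_force: [0.9, -0.1, -0.1]
gripper_width: 0.0368
grip_force: 19.9
```

>>> arm_command([
  [0, 0, 0, 0, 0, 0],
  [0, 0, 0, 0, 0, 0],
  [0, 0, 0, 0, 0, 0],
  [0, 0, 0, 0, 0, 0],
  [0, 0, 0, 0, 0, 0],
  [0, 0, 0, 0, 0, 0],
  [0, 0, 0, 0, 0, 0],
], claw=-1)

```text
clock: 6.35
tool_pos: [0.4719, -0.005, 0.015]
eef_rot: [180.0, -0.0, 88.3]
contact_force: [-0.5, -0.4, 0.1]
gripper_width: 0.08
grip_force: 0.0
```

>>> arm_command([
  [0, 0, -0.08, 0, 0, 0],
  [0, 0, -0.16, 0, 0, 0],
  [0, 0, -0.24, 0, 0, 0],
  [0, 0, -0.269, 0, 0, 0],
  [0, 0, -0.269, 0, 0, 0],
])

```text
clock: 6.77
tool_pos: [0.4751, -0.0055, 0.1551]
eef_rot: [179.4, 0.1, 88.3]
contact_force: [0.9, -0.0, 0.5]
gripper_width: 0.0941
grip_force: 0.0
```

```bash
python3 look.py c wrist
```

```text
[ 0.47505354 -0.00545593  0.15513115] [1.79374367e+02 5.82860317e-02 8.83187086e+01]
```

View pics/c_wrist.png

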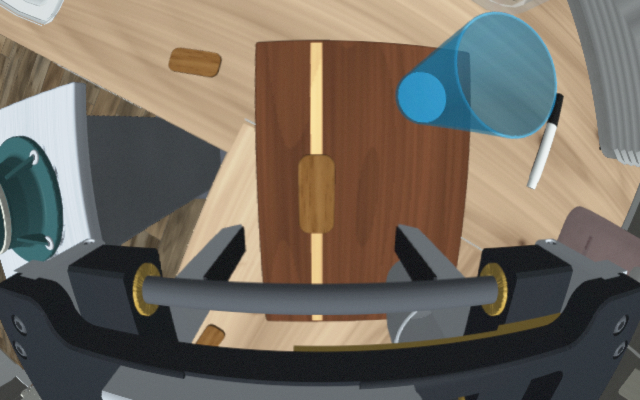

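The rest lies on the strip, centred at (316,194) with the strip visible above and below. Now the tea light.

Run:
```python
from h import *
d=pickle.load(open("c.pkl","rb"));r=d["wrist"];st=d["st"];im=r["img"];h=cv2.cvtColor(im,cv2.COLOR_BGR2HSV).astype(int)
for n,q,z in [("rend+",(316.5,154),.018),("rend-",(316.5,234),.018),("rL",(298.5,194),.018),("rR",(334.5,194),.018),("s+",(317,42),.01),("s-",(317,321),.01)]: print(n,wcast(r,st,q,z).round(4)[:2])
```

```text
rend+ [0.4744 0.0352]
rend- [ 0.4716 -0.0504]
rL [ 0.4543 -0.0058]
rR [ 0.4919 -0.0071]
s+ [0.4786 0.1544]
s- [ 0.4682 -0.1695]
```

>>> arm_command([
  [-0.3943, -0.1724, 0, 0, 0, 0],
  [-0.3943, -0.1724, 0, 0, 0, 0],
  [-0.3943, -0.1724, 0, 0, 0, 0],
  [-0.3943, -0.1724, 0, 0, 0, 0],
  [-0.3943, -0.1724, 0, 0, 0, 0],
  [-0.6072, -0.2682, 0.14, 0, 0, 0],
  [-0.6072, -0.2682, 0.14, 0, 0, 0],
  [-0.6072, -0.2682, 0.14, 0, 0, 0],
  [-0.6072, -0.2682, 0.14, 0, 0, 0],
  [-0.6072, -0.2682, 0.14, 0, 0, 0],
])

```text
clock: 7.65
tool_pos: [0.3248, -0.3043, 0.074]
eef_rot: [-179.6, -0.4, 88.0]
contact_force: [0.3, -0.4, -1.1]
gripper_width: 0.094
grip_force: 0.0
```

```bash
python3 look.py e wrist
python3 - <<'E'
from h import *
d=pickle.load(open("e.pkl","rb"));r=d["wrist"];st=d["st"];im=r["img"];h=cv2.cvtColor(im,cv2.COLOR_BGR2HSV).astype(int)
s=h[130:280,250:390];m=((s[...,0]>35)&(s[...,0]<90)&(s[...,1]>25)).astype('u1')
m=cv2.morphologyEx(m,cv2.MORPH_CLOSE,np.ones((5,5)))
c=max(cv2.findContours(m,0,2)[0],key=cv2.contourArea)+[250,130];print(cv2.boundingRect(c))
P=np.array([wcast(r,st,q,.014)[:2]*1000 for q in c[:,0].astype(float)],'f4');print(cv2.minEnclosingCircle(P),cv2.minAreaRect(P))
E
```

```text
[ 0.3248329  -0.30425281  0.07397385] [-179.57171709   -0.39829753   88.02486107]
(304, 193, 44, 42)
((328.8376770019531, -305.18988037109375), 17.845277786254883) ((328.8891296386719, -305.195068359375), (34.001869201660156, 34.596431732177734), 88.0264892578125)
```

View pics/e_wrist.png

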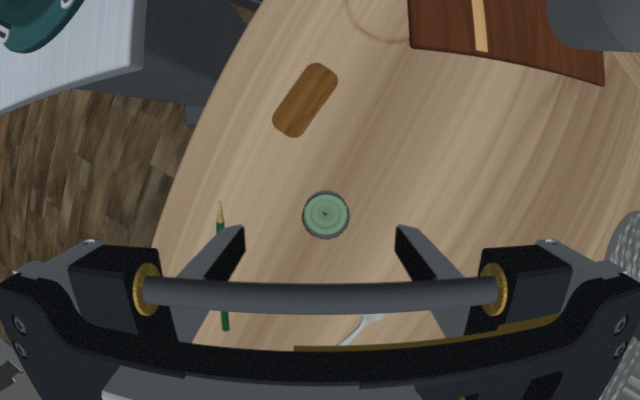

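Tea light is at (326,215) with the pencil to the left, clear of the fingers. Descend and grip.

>>> arm_command([
  [0, 0, 0.06, 0, 0, 0],
  [0, 0, 0.11, 0, 0, 0],
  [0, 0, 0.14, 0, 0, 0],
  [0, 0, 0.152, 0, 0, 0],
  [0, 0, 0.152, 0, 0, 0],
  [0, 0, 0.152, 0, 0, 0],
])

```text
clock: 8.2
tool_pos: [0.3297, -0.3042, 0.004]
eef_rot: [180.0, 0.0, 88.4]
contact_force: [0.0, -1.1, -0.4]
gripper_width: 0.0943
grip_force: 0.0
```

>>> arm_command([
  [0, 0, 0, 0, 0, 0],
  [0, 0, 0, 0, 0, 0],
  [0, 0, 0, 0, 0, 0],
  [0, 0, 0, 0, 0, 0],
  [0, 0, 0, 0, 0, 0],
  [0, 0, 0, 0, 0, 0],
  [0, 0, 0, 0, 0, 0],
  [0, 0, 0, 0, 0, 0],
  [0, 0, 0, 0, 0, 0],
  [0, 0, 0, 0, 0, 0],
], claw=1, grip_force=10)

```text
clock: 9.03
tool_pos: [0.3288, -0.3046, 0.0034]
eef_rot: [-180.0, -0.0, 88.3]
contact_force: [-0.1, -0.7, -0.3]
gripper_width: 0.0368
grip_force: 9.9
```

>>> arm_command([
  [0, 0, 0, 0, 0, 0],
  [0, 0, 0, 0, 0, 0],
  [0, 0, -0.02, 0, 0, 0],
  [0, 0, -0.07, 0, 0, 0],
  [0, 0, -0.13, 0, 0, 0],
  [0, 0, -0.192, 0, 0, 0],
  [0, 0, -0.192, 0, 0, 0],
  [0, 0, -0.192, 0, 0, 0],
])

```text
clock: 9.7
tool_pos: [0.3301, -0.306, 0.1024]
eef_rot: [179.8, 0.3, 88.3]
contact_force: [0.6, 0.0, -1.5]
gripper_width: 0.037
grip_force: 9.9
```

```bash
python3 plan.py .329 -.305 .1 88.3; python3 plan.py .473 -.0075 .1 88.3; python3 plan.py .473 -.0075 .0225 88.3; python3 plan.py .473 -.0075 .15 88.3
```

```text
[0.0, 0.0, -0.192, 0.0, 0.0, 0.0] rows>=2.3
[0.6032, 0.2703, -0.0, 0.0, 0.0, 0.0] rows>=7.9
[0.0, 0.0, 0.155, 0.0, 0.0, 0.0] rows>=1.9
[0.0, 0.0, -0.255, 0.0, 0.0, 0.0] rows>=3.1
```

>>> arm_command([
  [0.6032, 0.2703, 0, 0, 0, 0],
  [0.6032, 0.2703, 0, 0, 0, 0],
  [0.6032, 0.2703, 0, 0, 0, 0],
  [0.6032, 0.2703, 0, 0, 0, 0],
  [0.6032, 0.2703, 0, 0, 0, 0],
  [0.6032, 0.2703, 0, 0, 0, 0],
  [0.6032, 0.2703, 0, 0, 0, 0],
  [0.6032, 0.2703, 0, 0, 0, 0],
  [0.6032, 0.2703, 0, 0, 0, 0],
  [0.6032, 0.2703, 0, 0, 0, 0],
])

```text
clock: 10.53
tool_pos: [0.472, -0.0053, 0.0978]
eef_rot: [-179.8, -0.0, 88.6]
contact_force: [0.0, -1.2, -1.0]
gripper_width: 0.0369
grip_force: 9.9
```

>>> arm_command([
  [0, 0, 0.06, 0, 0, 0],
  [0, 0, 0.1, 0, 0, 0],
  [0, 0, 0.125, 0, 0, 0],
  [0, 0, 0.14, 0, 0, 0],
  [0, 0, 0.15, 0, 0, 0],
  [0, 0, 0.155, 0, 0, 0],
  [0, 0, 0.155, 0, 0, 0],
  [0, 0, 0.155, 0, 0, 0],
])

```text
clock: 11.2
tool_pos: [0.4736, -0.0076, 0.0228]
eef_rot: [179.9, 0.0, 88.3]
contact_force: [1.0, -0.9, -0.5]
gripper_width: 0.0367
grip_force: 9.9
```

>>> arm_command([
  [0, 0, 0, 0, 0, 0],
  [0, 0, 0, 0, 0, 0],
  [0, 0, 0, 0, 0, 0],
  [0, 0, 0, 0, 0, 0],
  [0, 0, 0, 0, 0, 0],
  [0, 0, 0, 0, 0, 0],
  [0, 0, 0, 0, 0, 0],
], claw=-1)

```text
clock: 11.78
tool_pos: [0.4729, -0.0071, 0.022]
eef_rot: [180.0, -0.0, 88.3]
contact_force: [-0.4, 0.3, -0.4]
gripper_width: 0.0799
grip_force: 0.0
```

>>> arm_command([
  [0, 0, -0.05, 0, 0, 0],
  [0, 0, -0.12, 0, 0, 0],
  [0, 0, -0.2, 0, 0, 0],
  [0, 0, -0.255, 0, 0, 0],
  [0, 0, -0.255, 0, 0, 0],
])

```text
clock: 12.2
tool_pos: [0.477, -0.0076, 0.1571]
eef_rot: [179.2, 0.1, 88.3]
contact_force: [0.8, 0.7, 0.8]
gripper_width: 0.0938
grip_force: 0.0
```

```bash
python3 look.py f wrist scene; python3 plan.py .43 .2 .2 60; python3 plan.py .335 .283 .2 49
```

```text
[ 0.47695467 -0.00759056  0.15709365] [1.79207716e+02 7.44809122e-02 8.83178110e+01]
[0.4123, -0.0982, -0.1, 0.0, 0.0, 0.1573] rows>=5.2
[0.0488, -0.2476, -0.0, 0.0, 0.0, 0.0611] rows>=3.0
```

View pics/f_wrist.png

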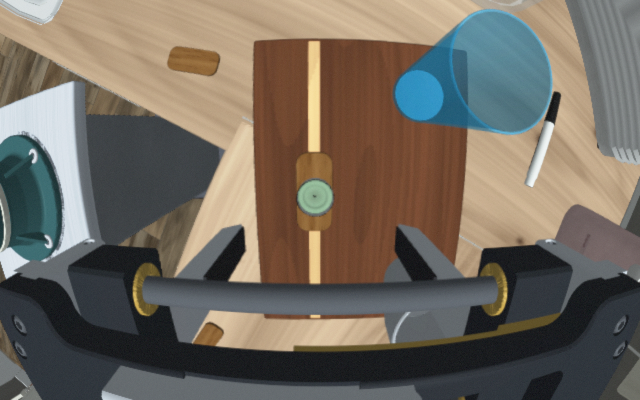

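Tea light sits centred on the rest, at (315,197) against the rest centre (314,192). Now over to the shaker.

>>> arm_command([
  [0.4123, -0.0982, -0.1, 0, 0, 0.1573],
  [0.4123, -0.0982, -0.1, 0, 0, 0.1573],
  [0.4123, -0.0982, -0.1, 0, 0, 0.1573],
  [0.4123, -0.0982, -0.1, 0, 0, 0.1573],
  [0.4123, -0.0982, -0.1, 0, 0, 0.1573],
  [0.4123, -0.0982, -0.1, 0, 0, 0.1573],
])

```text
clock: 12.8
tool_pos: [0.428, 0.2025, 0.1976]
eef_rot: [-179.8, 0.1, 59.9]
contact_force: [0.8, 0.5, 0.1]
gripper_width: 0.0936
grip_force: 0.0
```

>>> arm_command([
  [0.0488, -0.2476, 0, 0, 0, 0.0611],
  [0.0488, -0.2476, 0, 0, 0, 0.0611],
  [0.0488, -0.2476, 0, 0, 0, 0.0611],
  [0.0488, -0.2476, 0, 0, 0, 0.0611],
  [0.0488, -0.2476, 0, 0, 0, 0.0611],
  [0.0488, -0.2476, 0, 0, 0, 0.0611],
])

```text
clock: 13.3
tool_pos: [0.3344, 0.2829, 0.1979]
eef_rot: [180.0, 0.2, 49.1]
contact_force: [0.3, -0.3, -0.2]
gripper_width: 0.0941
grip_force: 0.0
```

```bash
python3 look.py g wrist scene
```

```text
[0.33444832 0.28289699 0.1978681 ] [1.79995737e+02 1.60137102e-01 4.90664983e+01]
```

View pics/g_wrist.png

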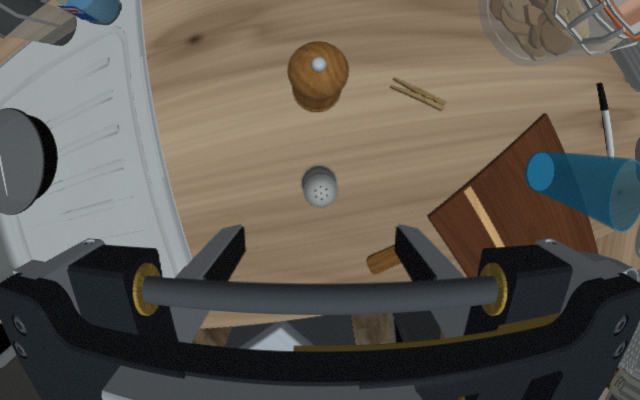

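Shaker cap at (320,191), body edge up to (320,167); mill knob at (319,64), mill base lower edge near (316,110).

```bash
python3 - <<'E'
from h import *
d=pickle.load(open("g.pkl","rb"));r=d["wrist"];st=d["st"];im=r["img"];h=cv2.cvtColor(im,cv2.COLOR_BGR2HSV).astype(int)
print("cap",wcast(r,st,(320.5,191),.088),"knob",wcast(r,st,(319,64),.149),"head",wcast(r,st,(318,70),.124))
s=h[150:220,285:360];m=(s[...,1]<45).astype('u1');c=max(cv2.findContours(m,0,2)[0],key=cv2.contourArea)+[285,150]
print(cv2.boundingRect(c), "left/right",[wcast(r,st,(u,180),.05).round(4)[:2] for u in(c[:,0,0].min(),c[:,0,0].max())])
a=d["scene"];print("scene: cap",cast(a,(263,257),.085),"knob",cast(a,(222,238),.148),"kettle base",[cast(a,q,0).round(2) for q in((165,265),(130,288))],"side kettle",cast(pickle.load(open('d0.pkl','rb'))['side'],(206,156)))
E
python3 plan.py .335 .282 .1 49 .335 .282 .033 49; python3 plan.py .335 .282 .2 49; python3 plan.py .42 .1 .2 20;python3 plan.py .469 -.112 .2 -1.7;python3 plan.py .469 -.112 .044 -1.7
```

```text
cap [0.34027572 0.28768633 0.088     ] knob [0.40939238 0.36921199 0.149     ] head [0.40896037 0.37001005 0.124     ]
(301, 165, 37, 43) left/right [array([0.3275, 0.3047]), array([0.3566, 0.2794])]
scene: cap [0.33799106 0.28377826 0.085     ] knob [0.40607628 0.35739161 0.148     ] kettle base [array([0.52, 0.5 , 0.  ]), array([0.5, 0.6, 0. ])] side kettle [0.4933521  0.52160737 0.        ]
[-0.0015, 0.0014, 0.2, 0.0, 0.0, -0.0] rows>=2.4
[-0.0015, 0.0014, 0.334, 0.0, 0.0, -0.0] rows>=1.6
[-0.0, -0.0, -0.334, 0.0, 0.0, -0.0] rows>=4.0
[-0.1632, 0.3671, -0.0, 0.0, 0.0, 0.1611] rows>=4.8
[-0.0529, 0.4319, -0.0, 0.0, 0.0, 0.1205] rows>=5.2
[-0.0, 0.0, 0.312, 0.0, 0.0, 0.0] rows>=3.7
```

```bash
python3 -c "
import numpy as np;np.save('cmd.npy',[.335,.283,.2,49])"
python3 plan.py .338 .285 .1 49 .338 .285 .033 49; python3 plan.py .338 .285 .2 49; python3 plan.py .42 .1 .2 20;python3 plan.py .469 -.112 .2 -1.7;python3 plan.py .469 -.112 .044 -1.7
```

```text
[0.007, 0.0019, 0.2, 0.0, 0.0, -0.0] rows>=2.4
[0.007, 0.0019, 0.334, 0.0, 0.0, -0.0] rows>=1.6
[-0.0, 0.0, -0.334, 0.0, 0.0, -0.0] rows>=4.0
[-0.1717, 0.3665, 0.0, 0.0, 0.0, 0.1611] rows>=4.9
[-0.0529, 0.432, 0.0, 0.0, 0.0, 0.1206] rows>=5.2
[-0.0, -0.0, 0.312, 0.0, 0.0, -0.0] rows>=3.7
```

>>> arm_command([
  [0.007, 0.0019, 0.08, 0, 0, 0],
  [0.007, 0.0019, 0.15, 0, 0, 0],
  [0.007, 0.0019, 0.2, 0, 0, 0],
  [0.007, 0.0019, 0.26, 0, 0, 0],
  [0.007, 0.0019, 0.31, 0, 0, 0],
  [0.007, 0.0019, 0.334, 0, 0, 0],
  [0.007, 0.0019, 0.334, 0, 0, 0],
  [0.007, 0.0019, 0.334, 0, 0, 0],
])

```text
clock: 14.07
tool_pos: [0.3384, 0.2842, 0.0317]
eef_rot: [-180.0, 0.1, 48.9]
contact_force: [0.3, 0.2, 0.6]
gripper_width: 0.0942
grip_force: 0.0
```

>>> arm_command([
  [0, 0, 0, 0, 0, 0],
  [0, 0, 0, 0, 0, 0],
  [0, 0, 0, 0, 0, 0],
  [0, 0, 0, 0, 0, 0],
  [0, 0, 0, 0, 0, 0],
  [0, 0, 0, 0, 0, 0],
  [0, 0, 0, 0, 0, 0],
  [0, 0, 0, 0, 0, 0],
  [0, 0, 0, 0, 0, 0],
  [0, 0, 0, 0, 0, 0],
], claw=1, grip_force=15)

```text
clock: 14.9
tool_pos: [0.3376, 0.2857, 0.0326]
eef_rot: [-180.0, -0.0, 49.0]
contact_force: [-0.6, 1.5, 0.7]
gripper_width: 0.0404
grip_force: 15.0
```

>>> arm_command([
  [0, 0, 0, 0, 0, 0],
  [0, 0, -0.03, 0, 0, 0],
  [0, 0, -0.1, 0, 0, 0],
  [0, 0, -0.18, 0, 0, 0],
  [0, 0, -0.26, 0, 0, 0],
  [0, 0, -0.334, 0, 0, 0],
  [0, 0, -0.334, 0, 0, 0],
])

```text
clock: 15.48
tool_pos: [0.3415, 0.2875, 0.2082]
eef_rot: [179.7, -0.9, 49.0]
contact_force: [1.1, 0.7, -1.7]
gripper_width: 0.0403
grip_force: 14.8
```

Held, though the width (40.4 mm for 44) might mean an off-centre grasp; look before placing.

```bash
python3 look.py i wrist side
```

```text
[0.34153137 0.28750484 0.20822004] [179.71260246  -0.87612375  48.9941787 ]
```

View pics/i_wrist.png

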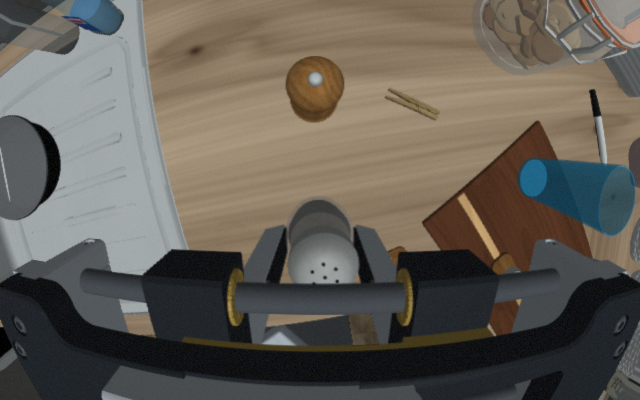

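```bash
python3 - <<'E'
from h import *
d=pickle.load(open("i.pkl","rb"));r=d["wrist"];st=d["st"];R=Rn.from_euler("xyz",st["eef_rot"],degrees=True)
z=st["tool_pos"][2]
for n,q,h in [("capL",(288,264),.04),("capR",(359,264),.04),("holes",(324,273),.056),("bodyTopEdge",(319,197),-.0326),("bodyL",(287,228),-.0326),("bodyR",(351,228),-.0326)]:
    print(n,(R.inv().apply(wcast(r,st,q,z+h)-st["tool_pos"])*1000).round(1))
E
python3 -c "
from h import *
d=pickle.load(open('i.pkl','rb'));import cv2
im=d['wrist']['img'][180:300,260:400];cv2.imwrite('pics/i2.png',cv2.resize(im,(700,600),interpolation=cv2.INTER_CUBIC))"
```

```text
capL [  0.6 -15.2 -40.1]
capR [  0.5  19.8 -39.9]
holes [  3.6   2.3 -55.9]
bodyTopEdge [18.5 -0.  32.9]
bodyL [ -4.1 -23.1  32.4]
bodyR [-4.3 23.  32.7]
```

View pics/i2.png

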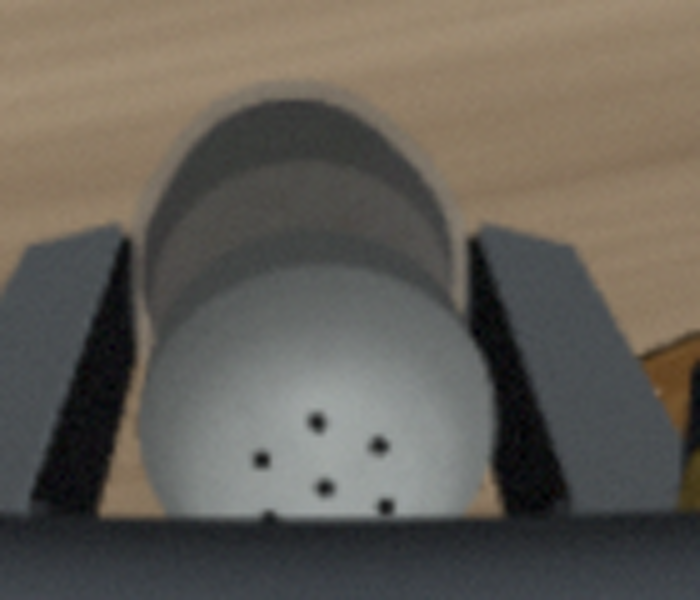

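Shaker sits centred between the pads, upright within a degree or two (the glass is just waisted). Carry it to the strip.

>>> arm_command([
  [-0.1717, 0.3665, 0, 0, 0, 0.1611],
  [-0.1717, 0.3665, 0, 0, 0, 0.1611],
  [-0.1717, 0.3665, 0, 0, 0, 0.1611],
  [-0.1717, 0.3665, 0, 0, 0, 0.1611],
  [-0.1717, 0.3665, 0, 0, 0, 0.1611],
  [-0.1717, 0.3665, 0, 0, 0, 0.1611],
])

```text
clock: 16.08
tool_pos: [0.4204, 0.0947, 0.1963]
eef_rot: [179.9, 0.3, 19.5]
contact_force: [-0.9, 0.5, -1.6]
gripper_width: 0.0402
grip_force: 14.8
```

>>> arm_command([
  [-0.0529, 0.432, 0, 0, 0, 0.1206],
  [-0.0529, 0.432, 0, 0, 0, 0.1206],
  [-0.0529, 0.432, 0, 0, 0, 0.1206],
  [-0.0529, 0.432, 0, 0, 0, 0.1206],
  [-0.0529, 0.432, 0, 0, 0, 0.1206],
  [-0.0529, 0.432, 0, 0, 0, 0.1206],
  [-0.0529, 0.432, 0, 0, 0, 0.1206],
  [-0.0529, 0.432, 0, 0, 0, 0.1206],
])

```text
clock: 16.75
tool_pos: [0.4679, -0.1107, 0.1973]
eef_rot: [-179.9, 0.2, -1.7]
contact_force: [-0.3, 0.5, -1.0]
gripper_width: 0.0404
grip_force: 14.8
```

>>> arm_command([
  [0, 0, 0.07, 0, 0, 0],
  [0, 0, 0.14, 0, 0, 0],
  [0, 0, 0.2, 0, 0, 0],
  [0, 0, 0.25, 0, 0, 0],
  [0, 0, 0.28, 0, 0, 0],
  [0, 0, 0.3, 0, 0, 0],
  [0, 0, 0.31, 0, 0, 0],
  [0, 0, 0.313, 0, 0, 0],
  [0, 0, 0.313, 0, 0, 0],
  [0, 0, 0.313, 0, 0, 0],
])

```text
clock: 17.58
tool_pos: [0.4699, -0.1116, 0.0443]
eef_rot: [180.0, -0.1, -1.7]
contact_force: [-0.3, 0.1, -1.6]
gripper_width: 0.0407
grip_force: 14.8
```

>>> arm_command([
  [0, 0, 0.002, 0, 0, 0],
  [0, 0, 0.002, 0, 0, 0],
  [0, 0, 0.002, 0, 0, 0],
])

```text
clock: 17.83
tool_pos: [0.4693, -0.1118, 0.0425]
eef_rot: [180.0, -0.1, -1.7]
contact_force: [-0.2, 0.6, -0.4]
gripper_width: 0.0404
grip_force: 14.9
```

>>> arm_command([
  [0, 0, 0, 0, 0, 0],
  [0, 0, 0, 0, 0, 0],
  [0, 0, 0, 0, 0, 0],
  [0, 0, 0, 0, 0, 0],
  [0, 0, 0, 0, 0, 0],
  [0, 0, 0, 0, 0, 0],
  [0, 0, 0, 0, 0, 0],
], claw=-1)

```text
clock: 18.42
tool_pos: [0.4689, -0.1116, 0.042]
eef_rot: [-180.0, -0.0, -1.7]
contact_force: [0.5, -0.3, 0.3]
gripper_width: 0.0838
grip_force: 0.0
```

>>> arm_command([
  [0, 0, -0.06, 0, 0, 0],
  [0, 0, -0.14, 0, 0, 0],
  [0, 0, -0.22, 0, 0, 0],
  [0, 0, -0.3, 0, 0, 0],
  [0, 0, -0.38, 0, 0, 0],
  [0, 0, -0.4, 0, 0, 0],
  [0, 0, -0.4, 0, 0, 0],
])

```text
clock: 19.0
tool_pos: [0.4709, -0.1123, 0.2468]
eef_rot: [179.8, -0.5, -1.7]
contact_force: [-0.4, 0.1, 0.3]
gripper_width: 0.0937
grip_force: 0.0
```

```bash
python3 look.py j wrist; python3 -c "
import numpy as np;np.save('cmd.npy',[.469,-.112,.2425,-1.7])"
python3 plan.py .42 .1 .26 25;python3 plan.py .39 .27 .26 49
```

```text
[ 0.4708603  -0.11230926  0.24675724] [179.83357744  -0.51670389  -1.70417545]
[-0.1105, -0.4209, -0.035, 0.0, 0.0, -0.1483] rows>=5.2
[0.0892, -0.3335, -0.0, 0.0, 0.0, -0.1334] rows>=4.1
```

View pics/j_wrist.png

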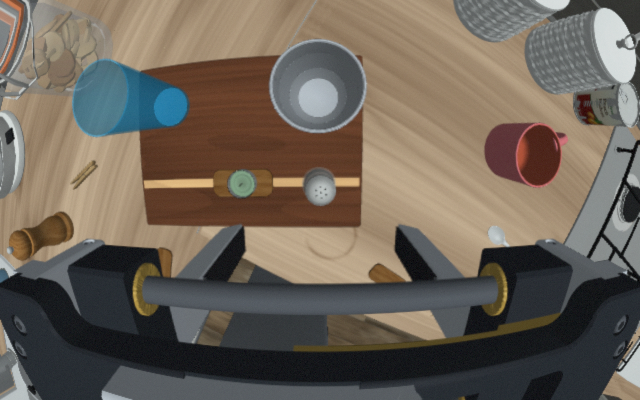

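Shaker upright on the strip at (320,188), right in front of the mug; rest and tea light in place. Now the mill.

```bash
python3 -c "
import numpy as np;np.save('cmd.npy',[.42,.1,.26,25])"
python3 plan.py .408 .366 .25 55
```

```text
[0.2031, -0.4923, 0.02, 0.0, 0.0, -0.1667] rows>=6.4
```

>>> arm_command([
  [-0.1105, -0.4209, -0.035, 0, 0, -0.1483],
  [-0.1105, -0.4209, -0.035, 0, 0, -0.1483],
  [-0.1105, -0.4209, -0.035, 0, 0, -0.1483],
  [-0.1105, -0.4209, -0.035, 0, 0, -0.1483],
  [-0.1105, -0.4209, -0.035, 0, 0, -0.1483],
  [-0.1105, -0.4209, -0.035, 0, 0, -0.1483],
  [-0.1105, -0.4209, -0.035, 0, 0, -0.1483],
])

```text
clock: 19.63
tool_pos: [0.4183, 0.1025, 0.257]
eef_rot: [-179.9, 0.2, 25.3]
contact_force: [0.1, 0.1, -0.7]
gripper_width: 0.0941
grip_force: 0.0
```

>>> arm_command([
  [0.2031, -0.4923, 0.02, 0, 0, -0.1667],
  [0.2031, -0.4923, 0.02, 0, 0, -0.1667],
  [0.2031, -0.4923, 0.02, 0, 0, -0.1667],
  [0.2031, -0.4923, 0.02, 0, 0, -0.1667],
  [0.2031, -0.4923, 0.02, 0, 0, -0.1667],
  [0.2031, -0.4923, 0.02, 0, 0, -0.1667],
  [0.2031, -0.4923, 0.02, 0, 0, -0.1667],
  [0.2031, -0.4923, 0.02, 0, 0, -0.1667],
  [0.2031, -0.4923, 0.02, 0, 0, -0.1667],
])

```text
clock: 20.38
tool_pos: [0.4085, 0.3651, 0.2468]
eef_rot: [-180.0, 0.3, 55.0]
contact_force: [0.1, 0.4, 0.6]
gripper_width: 0.094
grip_force: 0.0
```

```bash
python3 look.py k wrist
```

```text
[0.40849594 0.36510679 0.24676778] [-179.98071341    0.29142462   54.96144758]
```

View pics/k_wrist.png

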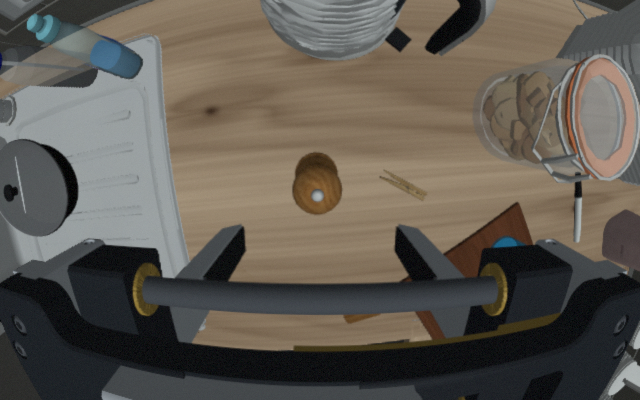

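Mill knob is at (318,196), kettle well clear. That picture took me to 15, one over the limit of 14. I'll view no more and check the rest by numbers only.

```bash
python3 - <<'E'
from h import *
d=pickle.load(open("k.pkl","rb"));r=d["wrist"];st=d["st"];im=r["img"];h=cv2.cvtColor(im,cv2.COLOR_BGR2HSV).astype(int)
print("knob",wcast(r,st,(318,196),.148).round(4))
s=h[140:225,280:355];m=(s[...,1]>120).astype('u1');c=max(cv2.findContours(m,0,2)[0],key=cv2.contourArea)+[280,140]
x,y,w,g=cv2.boundingRect(c);print((x,y,w,g),"head L/R",[wcast(r,st,(u,190),.124).round(4)[:2] for u in(x,x+w-1)])
E
python3 -c "
import numpy as np;np.save('cmd.npy',[.408,.366,.25,55])"
python3 plan.py .408 .367 .104 55;python3 plan.py .408 .367 .25 55; python3 plan.py .45 .2 .25 20; python3 plan.py .475 .098 .25 -1.7; python3 plan.py .475 .098 .115 -1.7
```

```text
knob [0.4102 0.3696 0.148 ]
(293, 153, 48, 61) head L/R [array([0.3903, 0.3847]), array([0.4285, 0.3579])]
[0.0016, -0.0011, 0.292, 0.0, 0.0, -0.0] rows>=3.5
[0.0, -0.0, -0.292, 0.0, 0.0, -0.0] rows>=3.5
[-0.2254, 0.2603, 0.0, 0.0, 0.0, 0.1944] rows>=4.9
[-0.0228, 0.2088, 0.0, 0.0, 0.0, 0.1206] rows>=3.0
[0.0, 0.0, 0.27, 0.0, 0.0, -0.0] rows>=3.2
```

```bash
python3 -c "
import numpy as np;np.save('cmd.npy',[.408,.366,.25,55])"
python3 plan.py .4095 .369 .104 55;python3 plan.py .4095 .369 .25 55; python3 plan.py .45 .2 .25 20; python3 plan.py .475 .098 .25 -1.7; python3 plan.py .475 .098 .115 -1.7
```

```text
[0.0066, -0.001, 0.292, 0.0, 0.0, -0.0] rows>=3.5
[0.0, 0.0, -0.292, 0.0, 0.0, -0.0] rows>=3.5
[-0.2304, 0.2602, 0.0, 0.0, 0.0, 0.1944] rows>=4.9
[-0.0228, 0.2088, 0.0, 0.0, 0.0, 0.1206] rows>=3.0
[0.0, 0.0, 0.27, 0.0, 0.0, -0.0] rows>=3.2
```

>>> arm_command([
  [0.0066, -0.001, 0.06, 0, 0, 0],
  [0.0066, -0.001, 0.13, 0, 0, 0],
  [0.0066, -0.001, 0.2, 0, 0, 0],
  [0.0066, -0.001, 0.25, 0, 0, 0],
  [0.0066, -0.001, 0.28, 0, 0, 0],
  [0.0066, -0.001, 0.292, 0, 0, 0],
  [0.0066, -0.001, 0.292, 0, 0, 0],
  [0.0066, -0.001, 0.292, 0, 0, 0],
])

```text
clock: 21.1
tool_pos: [0.4105, 0.3685, 0.1044]
eef_rot: [180.0, -0.1, 54.9]
contact_force: [-0.3, -0.3, 0.1]
gripper_width: 0.094
grip_force: 0.0
```

>>> arm_command([
  [0, 0, 0, 0, 0, 0],
  [0, 0, 0, 0, 0, 0],
  [0, 0, 0, 0, 0, 0],
  [0, 0, 0, 0, 0, 0],
  [0, 0, 0, 0, 0, 0],
  [0, 0, 0, 0, 0, 0],
  [0, 0, 0, 0, 0, 0],
  [0, 0, 0, 0, 0, 0],
  [0, 0, 0, 0, 0, 0],
  [0, 0, 0, 0, 0, 0],
], claw=1, grip_force=25)

```text
clock: 21.93
tool_pos: [0.4093, 0.3696, 0.1035]
eef_rot: [-180.0, -0.0, 55.0]
contact_force: [-0.2, 0.9, 1.0]
gripper_width: 0.0481
grip_force: 24.9
```

>>> arm_command([
  [0, 0, -0.02, 0, 0, 0],
  [0, 0, -0.08, 0, 0, 0],
  [0, 0, -0.15, 0, 0, 0],
  [0, 0, -0.22, 0, 0, 0],
  [0, 0, -0.27, 0, 0, 0],
  [0, 0, -0.292, 0, 0, 0],
  [0, 0, -0.292, 0, 0, 0],
  [0, 0, -0.292, 0, 0, 0],
])

```text
clock: 22.6
tool_pos: [0.4094, 0.3692, 0.2488]
eef_rot: [-180.0, 0.0, 55.0]
contact_force: [0.1, 0.3, -2.5]
gripper_width: 0.0477
grip_force: 24.9
```

>>> arm_command([
  [-0.2304, 0.2602, 0, 0, 0, 0.1944],
  [-0.2304, 0.2602, 0, 0, 0, 0.1944],
  [-0.2304, 0.2602, 0, 0, 0, 0.1944],
  [-0.2304, 0.2602, 0, 0, 0, 0.1944],
  [-0.2304, 0.2602, 0, 0, 0, 0.1944],
  [-0.2304, 0.2602, 0, 0, 0, 0.1944],
  [-0.2304, 0.2602, 0, 0, 0, 0.1944],
])

```text
clock: 23.18
tool_pos: [0.4491, 0.2, 0.2469]
eef_rot: [-179.9, 0.3, 20.1]
contact_force: [-0.3, -0.7, -0.3]
gripper_width: 0.0477
grip_force: 24.9
```

>>> arm_command([
  [-0.006, 0.05, 0, 0, 0, 0.03],
  [-0.01, 0.1, 0, 0, 0, 0.06],
  [-0.017, 0.155, 0, 0, 0, 0.09],
  [-0.0228, 0.2088, 0, 0, 0, 0.1206],
  [-0.0228, 0.2088, 0, 0, 0, 0.1206],
  [-0.0228, 0.2088, 0, 0, 0, 0.1206],
  [-0.0228, 0.2088, 0, 0, 0, 0.1206],
])

```text
clock: 23.77
tool_pos: [0.4744, 0.0999, 0.2485]
eef_rot: [-179.9, 0.1, -1.5]
contact_force: [-0.8, -0.0, -0.9]
gripper_width: 0.0479
grip_force: 24.9
```

>>> arm_command([
  [0, 0, 0.06, 0, 0, 0],
  [0, 0, 0.12, 0, 0, 0],
  [0, 0, 0.18, 0, 0, 0],
  [0, 0, 0.22, 0, 0, 0],
  [0, 0, 0.25, 0, 0, 0],
  [0, 0, 0.262, 0, 0, 0],
  [0, 0, 0.268, 0, 0, 0],
  [0, 0, 0.27, 0, 0, 0],
  [0, 0, 0.271, 0, 0, 0],
  [0, 0, 0.271, 0, 0, 0],
])

```text
clock: 24.6
tool_pos: [0.4758, 0.0988, 0.1153]
eef_rot: [-180.0, -0.1, -1.7]
contact_force: [-0.0, 0.0, -0.9]
gripper_width: 0.0478
grip_force: 24.9
```

>>> arm_command([
  [0, 0, 0.001, 0, 0, 0],
  [0, 0, 0.002, 0, 0, 0],
  [0, 0, 0.002, 0, 0, 0],
  [0, 0, 0.002, 0, 0, 0],
])

```text
clock: 24.93
tool_pos: [0.4756, 0.0984, 0.1139]
eef_rot: [-180.0, -0.1, -1.7]
contact_force: [0.3, 0.7, 0.5]
gripper_width: 0.0478
grip_force: 24.9
```

>>> arm_command([
  [0, 0, 0, 0, 0, 0],
  [0, 0, 0, 0, 0, 0],
  [0, 0, 0, 0, 0, 0],
  [0, 0, 0, 0, 0, 0],
  [0, 0, 0, 0, 0, 0],
  [0, 0, 0, 0, 0, 0],
  [0, 0, 0, 0, 0, 0],
], claw=-1)

```text
clock: 25.52
tool_pos: [0.4749, 0.0984, 0.113]
eef_rot: [-180.0, 0.0, -1.7]
contact_force: [0.5, -0.6, 0.5]
gripper_width: 0.091
grip_force: 0.0
```

>>> arm_command([
  [0, 0, -0.06, 0, 0, 0],
  [0, 0, -0.14, 0, 0, 0],
  [0, 0, -0.2, 0, 0, 0],
  [0, 0, -0.26, 0, 0, 0],
  [0, 0, -0.3, 0, 0, 0],
  [0, 0, -0.3, 0, 0, 0],
  [0, 0, -0.3, 0, 0, 0],
  [0, 0, -0.3, 0, 0, 0],
])

```text
clock: 26.18
tool_pos: [0.4743, 0.0983, 0.2612]
eef_rot: [180.0, 0.2, -1.7]
contact_force: [-0.1, -0.3, -0.3]
gripper_width: 0.0942
grip_force: 0.0
```

```bash
python3 look.py m wrist side
python3 - <<'E'
from h import *
d=pickle.load(open("m.pkl","rb"));r=d["wrist"];st=d["st"];im=r["img"];h=cv2.cvtColor(im,cv2.COLOR_BGR2HSV).astype(int)
# bright low-saturation knob near image centre; orange-brown head
s=h[150:260,270:370]
k=((s[...,1]<60)&(s[...,2]>140)).astype('u1')
for c in sorted(cv2.findContours(k,0,2)[0],key=cv2.contourArea)[-3:]:
    c=c+[270,150];(u,v),R=cv2.minEnclosingCircle(c);print("light blob",round(u),round(v),round(R,1),wcast(r,st,(u,v),.158).round(4)[:2])
m=((s[...,0]>9)&(s[...,0]<22)&(s[...,1]>120)&(s[...,2]>90)).astype('u1')
for c in sorted(cv2.findContours(m,0,2)[0],key=cv2.contourArea)[-2:]:
    x,y,w,g=cv2.boundingRect(c+[270,150]);print("brown",(x,y,w,g),wcast(r,st,(x+w/2,y+g/2),.134).round(4)[:2])
sd=d["side"];hs=cv2.cvtColor(sd["img"],cv2.COLOR_BGR2HSV).astype(int)
bg=pickle.load(open("d0.pkl","rb"))["side"]["img"]
df=(cv2.absdiff(sd["img"],bg).max(2)>35).astype('u1');df=cv2.morphologyEx(df,cv2.MORPH_OPEN,np.ones((3,3)))
for n,X,Y,Z in [("mill",.475,.098,.16),("shaker",.469,-.112,.1),("tea",.473,-.0075,.033)]:
    p0=proj(sd,(X,Y,.01));p1=proj(sd,(X,Y,Z));print(n,"expected base/top px",p0.round(),p1.round())
    x0,x1=int(p0[0])-22,int(p0[0])+22;y0,y1=int(p1[1])-8,int(p0[1])+18
    for c in cv2.findContours(df[y0:y1,x0:x1],0,2)[0]:
        if cv2.contourArea(c)>40: print("   changed box",cv2.boundingRect(c+[x0,y0]))
E
```

```text
[0.47433222 0.09834525 0.26122759] [ 1.79986027e+02  1.52519887e-01 -1.70721935e+00]
light blob 338 224 3.6 [0.4511 0.0806]
light blob 320 195 5.6 [0.4799 0.0974]
brown (283, 245, 20, 15) [0.413  0.1278]
brown (277, 150, 93, 70) [0.485  0.0932]
mill expected base/top px [310. 201.] [309. 158.]
   changed box (301, 160, 18, 25)
shaker expected base/top px [374. 229.] [376. 204.]
   changed box (368, 202, 16, 30)
tea expected base/top px [341. 215.] [341. 208.]
   changed box (329, 205, 25, 17)
```

All placements match the expected positions to within about 5 mm, and the gripper is clear. Handing in.

```bash
python3 -c "
from cell import sign_off; print(sign_off())"
```

```text
the job is handed in; nothing more can be done
None
```

The board is laid and the job is handed in, with no verdict returned: mill in front of the tumbler, shaker in front of the mug, rest and tea light midway, all about 5 mm or less from target by my own camera measurements, though I viewed 15 pictures against the limit of 14.

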